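Turn the marked-out plate and bring its mark under the punch

ROBOT

A 6-joint arm with a two-finger parallel gripper is mounted at the origin on the work surface. World frame = base frame: x ahead of the robot, y to its left, z up, the work surface at z = 0. Lengths are in m, angles in rad, forces in N, time in s.
With the tool pointing down it reaches from about 0.35 to 0.85 m from the base axis. Payload 8.1 kg.
Tool frame: the origin (TCP) lies on the centre line of the jaws, within the pads' length; the fingertips stand robot.tips_ahead ahead of it and the grasp point (between the pads) lies 6 mm ahead of it (robot.tips_ahead is the distance from the TCP to the fingertips, in m); z points along the fingers, y is the line along which they close (so a half turn about z gives the same grasp; the last joint's range is limited). The gripper opens to 93 mm and grips with 3 to 60 N. Pads are 15 mm wide; open, the fingers measure 128 mm over their backs; the gripper's body (75 mm by 188 mm) begins 65 mm behind the grasp point.
Start: joints at [-1.27, 0.13, 1.488, -0, 1.523, -0.085], TCP at [0.226, -0.556, 0.244] pointing down, gripper open.
Joint ranges: [-2.96, 2.96], [-0.89, 2.26], [0.02, 2.5], [-1.34, 4.48], [0, 2.73], [-2.66, 2.66]. Speed limits (rad/s): [2.39, 2.39, 2.79, 3.14, 3.14, 3.14].

INTERFACE

Orientations are given as a rotation vector (axis times angle).
In Python, from plant import robot gives the robot as it stands.
- The arm moves only by the tool apply_moves, never from a script. Its arguments are lists of equal length, an entry for each row: "delta_pos": the shift along the tool's x, y, z in cm, a list of three; "twist": the turn about the tool's z in rad. A call has 1 to 8 rows; each row shifts and turns the commanded pose from where the row before left it, along the tool's axes as they then stand; what a row does not reach is not made up. A row lasts 1/8 s, in which the tool goes at most 62.5 mm and 10.7 degrees, less where a joint would pass 70% of its speed; a pose out of reach is approached as far as the arm can. A call with a gripper value outside its range is refused whole. "gripper" is the finger opening in cm, from 0 to 9.3, set as the call begins (left out, the last holds). The fingers move at their own pace and stop on an object; "squeeze" is the grip in N (left out, the last holds). Time passes only in rows, so rows that do not move let the fingers close. It gives the time, the measured TCP pose, the force, the opening and the grip force at its end, in the units of the state.
- robot.read_state(): the state, without advancing time (a new reading comes with each control period).
- robot.read_camera(name): name is "scene" or "top" or "wrist"; returns a dict with "frame" (480x640x3 uint8, red, green, blue), "vertical_fov" (degrees; the focal length in pixels is half the picture's height over the tangent of half this angle, whatever the lens; pixels are square), "cx", "cy" (the principal point, pixels), "R" (3x3) and "t" (3): a world point X has camera coordinates R X + t. Camera axes: x right, y down, z forward; pixel columns grow to the right and rows downward; lengths in m; the calibration is good to about 2 mm. A picture is of the moment at which its call begins. There is no depth.
- robot.close_job(): hands the job in; it is judged then, once.
The state is a dict: "t": time; "q": joint angles; "dq": joint speeds; "joint_torque": joint torques, N m; "tool_pos": TCP position; "orientation": TCP orientation; "force": force on the tool from outside, world axes, zero at the start; "wrist_torque": the same for the moment, N m; "opening": finger opening in m; "gripper_force": force on a finger pad.
Only numpy, scipy, OpenCV 4.12 (cv2) and the standard library are available. Lean on these libraries where they do the work, as an engineer would, in place of code of your own. Each camera call takes 0.05 s, during which the arm holds its last target. There are 200 camera calls.

TASK

The aluminium plate lies bare face up on the green rest of the fixture: tip it over across the step onto the bed so that its blue marked-out face is up, then slide it so that it lies flush along the yellow fence with its white dot under the tip of the fixed punch. Do not let the plate come off the fixture, do not bump the punch, and leave the other things on the bench where they are.

Things in the scene. Friction and masses are not known exactly. Their poses are not given: they have to be found in the camera images.
- fixture: Fixed fixture, 380 mm long in y. Origin on the bench (z=0) below the step, mid-length; x points from rest to bed, roughly to the robot's left (world +y); y towards the robot. Green rest: x -75 to 0 mm, top 50 mm up. Grey bed: x 0 to 160 mm, top 62 mm up, making a 12 mm step over the rest. Yellow fence on the bed: face at x=135 mm, 25 mm thick, 15 mm high. Place and yaw vary.
- fence (a point): Middle of the fence's face towards the bed, at its foot (fixture x=135 mm, y=0, 62 mm above the bench); axes as the fixture.
- plate: Loose aluminium plate, 100 (its x) x 120 (y) x 8 (z) mm, 0.2 to 0.4 kg, origin at its centre. Starts on the rest in the fixture's +y half (robot end), axes about as the fixture's, its -x edge overhanging the rest's free side by 30 to 41 mm, +x edge 5 to 16 mm short of the step. +z face bare, -z face blue with the white dot. Turned over on the bed its centre is 66 mm above the bench.
- mark (a point): Centre of the white dot, 14 mm across, on the blue face of the plate: at plate x=-15, y=-35, z=-4 mm (hidden underneath at the start; after tipping over the step it is 35 mm from the edge at the fence and 25 mm from the plate's -y end).
- punch: Fixed punch, axes parallel to the fixture's. Origin on the bench straight below the tip. Upright holder 24 mm across, 101 to 154 mm above the bench, with a cone below it. A 20 mm thick arm at 160 mm height leads to (x 95, y -30 mm), to a 26 mm thick post behind the fence, 175 mm high. Its place along the fence varies, always beyond the plate's start (fixture -y).
- tip (a point): Tip of the punch, 79 mm above the bench: 17 mm above the bed and 9 mm above a plate that lies on it, 35 mm from the fence's face.
- magnet: Bystander: red welding magnet, 72 x 53 x 24 mm, loose on the bench. Origin at the centre of its underside.
- can: Bystander: can, 60 mm across, 100 mm high, upright on the bench. Origin at the centre of its underside.
- offcut: Bystander: steel box-section offcut, 90 x 40 x 40 mm, loose on the bench. Origin at the centre of its underside.
There are look-alikes about, which are no part of the job. Leave any brown or orange look-alike of the plate alone.

How it is judged:
On the way:
1. the plate lies turned over, blue face up, flat on the bed (angle between plate's own z axis and vertical above 3.06159 rad and z of plate in the frame of fixture between 0.06 and 0.071 m), for 0.2 s.
At the end, for the whole second after the job is handed in: The plate rests blue face up flat on the bed (within 0.08 rad), flush along the fence (gap under 5 mm at its middle, within 0.05 rad), the centre of the white dot within 6 mm horizontally of the punch tip (the tip is over the dot), at rest (all of step 1 and horizontal distance between mark and tip below 0.006 m and angle between the y axis of plate and the y axis of fixture, either way round below 0.05 rad and x of plate in the frame of fence above -0.055 m and linear speed of plate below 0.01 m/s and angular speed of plate below 0.05 rad/s); the robot touches nothing.
It fails at once if the plate comes off the fixture (height (world z) of plate below 0.042 m or x of plate in the frame of fence above 0 m).
It fails at once if the punch is bumped (more than 8 N) (contact force between punch and anything else above 8 N).
It fails at once if a bystander is moved by more than 30 mm (distance of any of magnet, can, offcut from where it was at the start of the episode above 0.03 m).
It also fails if it takes over 67 s, if anything falls off the work surface, if the arm or the gripper's body presses on something with over 40 N, if the wrist force passes 120 N, or if a joint passes its speed limit or range.

## Working session

There is one attempt and no reset: what is moved stays moved. The work goes in short steps, Python scripts to look and compute and a tool call to move; the robot and the scene stay as the last step left them, time stands still between calls to the robot, and variables do not carry over. Pictures are saved under pics/ and viewed, at most 10 in all, crops included, and the job is handed in when it is done.

Besides the shell and the picture viewer there is one more tool, called after ">>>" as a command line: name --pt "numbers of a row" for each row, then --argument value for the rest. apply_moves: Moves the arm, as the interface text tells. Its arguments: {"type":"object","properties":{"delta_pos":{"type":"array"},"twist":{"type":"array"},"gripper":{"type":"number"},"squeeze":{"type":"number"}},"required":["delta_pos","twist"]}

```bash
ls; mkdir -p pics; python3 - <<'E'
from plant import robot
import cv2,json
s=robot.read_state(); print({k:(v if not hasattr(v,'tolist') else v.tolist()) for k,v in s.items()}, robot.tips_ahead)
for n in ["scene","top"]:
    c=robot.read_camera(n); cv2.imwrite(f"pics/{n}0.png",c["frame"][:,:,::-1]); print(n,c["vertical_fov"],c["cx"],c["cy"],c["R"],c["t"])
E
```

```text
pics
{'t': 0.0, 'q': [-1.2703788338455522, 0.1311865143750382, 1.4892391761898496, 7.966210489308822e-06, 1.523000230937107, -0.08538592221320912], 'dq': [-0.0012067790836569913, 0.00045005438758435184, 0.0004663217427440941, -0.0011390990084002655, -0.002235270172931056, -0.0007107344954638665], 'joint_torque': [0.000864028788782889, -55.98424673080444, -49.176013469696045, 0.07672813721001148, 0.034888655645772815, -0.00016108708223327994], 'tool_pos': [0.22566164240626926, -0.5553956359389399, 0.24259428783838918], 'orientation': [-3.081533060612055, -0.6019169547234249, 0.0002964176728657311], 'force': [-0.555558924197101, 0.562724559308589, 0.01409036966630536], 'wrist_torque': [-0.05267179241656046, -0.0402288344729783, 0.003828241160064076], 'gripper_force': 0.0, 'opening': 0.09290503589864814} 0.025
scene 56.233015029471204 324.9860253871652 239.05214719280212 [[ 0.53709568  0.84334953 -0.01702325]
 [ 0.56200906 -0.37282478 -0.73834104]
 [-0.62902626  0.38699257 -0.67421266]] [-0.29647769 -0.20850557  1.41962936]
top 52.59008608435658 322.2919183438204 245.4359182862696 [[ 0.00958303 -0.99988985  0.0113339 ]
 [-0.99495328 -0.01066663 -0.09977074]
 [ 0.09988065 -0.01032059 -0.9949459 ]] [0.01860789 0.49566455 1.04385087]
```

View pics/scene0.png

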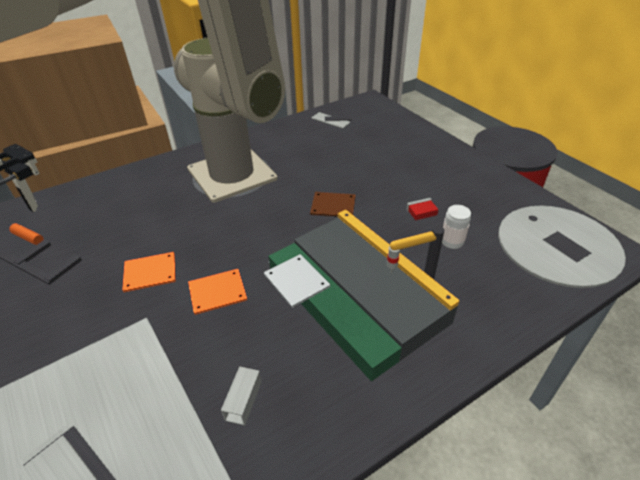

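View pics/top0.png

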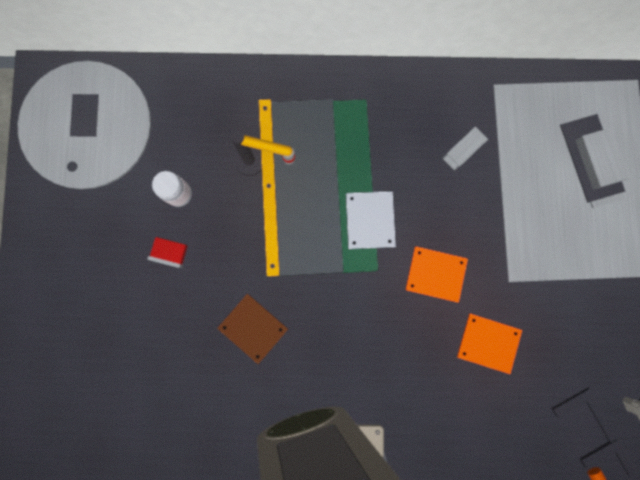

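The bare plate is at scene (296,279) / top (371,220), lying on the green rest. The orange plates at top (437,275) and (490,344) and the brown one at (253,328) are look-alikes lying on the bench. Next I'll enlarge both views to measure and confirm.

```bash
python3 - <<'E'
import cv2
a=cv2.imread("pics/top0.png")[90:285,230:410]; cv2.imwrite("pics/topc.png",cv2.resize(a,None,fx=3,fy=3,interpolation=cv2.INTER_CUBIC))
a=cv2.imread("pics/scene0.png")[190:385,260:465]; cv2.imwrite("pics/scenec.png",cv2.resize(a,None,fx=3,fy=3,interpolation=cv2.INTER_CUBIC))
E
```

```text
(no output)
```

View pics/topc.png

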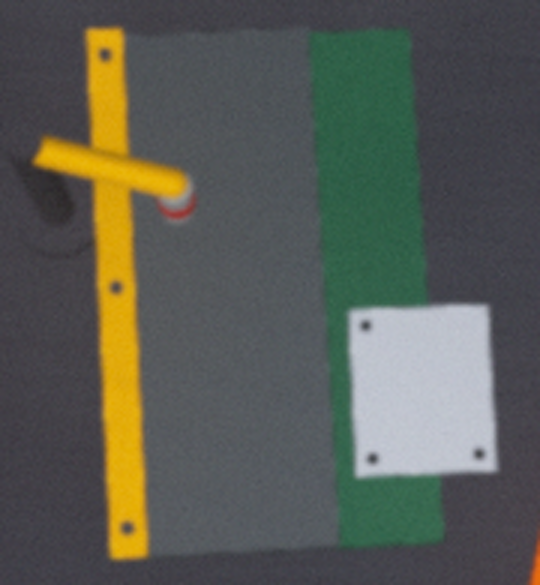

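View pics/scenec.png

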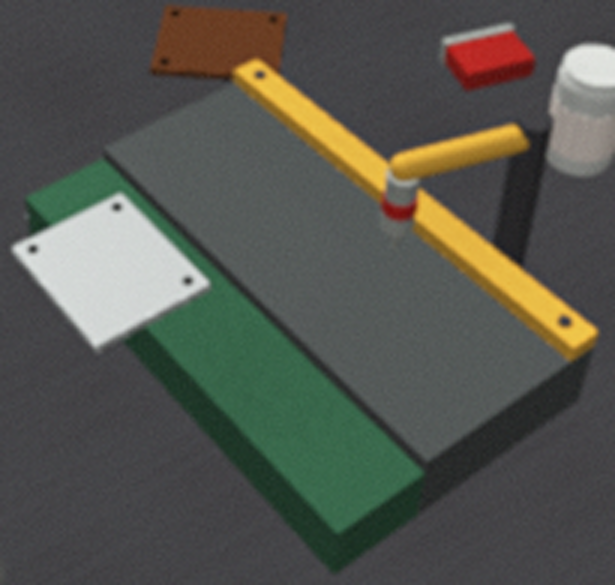

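Both crops show the plate on the green rest, overhanging the free side: corners in the top crop are (349,311), (488,305), (497,470), (356,477). The punch holder is at scene crop (400,190), with the tip near (393,236). Now I'll triangulate and fit.

```bash
cat > h.py <<'E'
import numpy as np, cv2
from plant import robot
from scipy.optimize import least_squares
from scipy.spatial.transform import Rotation as Ro
def cam(n):
    c=robot.read_camera(n); f=240/np.tan(np.radians(c["vertical_fov"])/2)
    K=np.array([[f,0,c["cx"]],[0,f,c["cy"]],[0,0,1]]); return c,K@np.c_[c["R"],c["t"]]
def proj(P,X):
    h=P@np.r_[X,1]; return h[:2]/h[2]
def atz(P,uv,z):
    A=P[:,:2]; b=P[:,2]*z+P[:,3]; M=np.c_[A,-np.r_[uv,1]]
    return np.r_[np.linalg.solve(M,-b)[:2],z]
def tri(obs):
    return least_squares(lambda X:np.concatenate([proj(P,X)-uv for P,uv in obs]),[.5,-.1,.05])
def crop(u,o): return (np.array(u)+.5)/3-.5+np.array(o)
E
python3 - <<'E'
from h import *
Pt=cam("top")[1];Ps=cam("scene")[1]
T=lambda *u:crop(u,(230,90)); S=lambda *u:crop(u,(260,190))
pts={ # name: fixture coords, top, scene
'bed_step_near':((0,190,62),T(339,545),S(105,152)),'bed_step_far':((0,-190,62),T(309,31),S(425,462)),
'rest_near':((-75,190,50),T(443,541),S(27,200)),'rest_far':((-75,-190,50),T(409,31),S(337,533)),
'fence_near_out':((160,190,77),T(110,559),S(254,58)),'fence_near_in':((135,190,77),T(147,556),S(233,70)),
'fence_far_out':((160,-190,77),T(87,29),S(597,331)),'fence_far_in':((135,-190,77),T(123,29),S(571,349)),
'pl++':((50,60,4),T(356,477),S(120,195)),'pl-+':((-50,60,4),T(497,470),S(12,247)),'pl+-':((50,-60,4),T(349,311),S(209,283)),'pl--':((-50,-60,4),T(488,305),S(100,347))}
for k,(f,a,b) in pts.items():
    r=tri([(Pt,a),(Ps,b)]); print(k,r.x.round(4),np.abs(r.fun).max().round(2))
def W(p,f):
    c,s=np.cos(p[2]),np.sin(p[2]); f=np.array(f)/1000
    return np.array([p[0]+c*f[0]-s*f[1],p[1]+s*f[0]+c*f[1],f[2]])
def fit(keys,dz,g):
    def res(p): return np.concatenate([np.r_[proj(Pt,W(p,pts[k][0])+[0,0,dz])-pts[k][1],proj(Ps,W(p,pts[k][0])+[0,0,dz])-pts[k][2]] for k in keys])
    r=least_squares(res,g,loss='soft_l1'); print(r.x.round(4),r.fun.round(1)); return r.x
F=fit([k for k in pts if k[:2]!='pl'],0,[.6,-.1,1.5])
P=fit([k for k in pts if k[:2]=='pl'],.054,[.6,-.1,1.5])
np.savez("m.npz",F=F,P=P)
c,s=np.cos(F[2]),np.sin(F[2]);R=np.array([[c,s],[-s,c]])
print("plate in fix",R@(P[:2]-F[:2]),P[2]-F[2])
for z,uv in((.079,S(393,237)),(.101,S(400,214))):
    print("tip",z,(R@(atz(Ps,uv,z)[:2]-F[:2])).round(4))
for x in((.095,-.03),):pass
print("holder top view",(R@(atz(Pt,T(177,200),.101)[:2]-F[:2])).round(4))
E
```

```text
bed_step_near [ 0.4385 -0.0179  0.0559] 1.17
bed_step_far [0.8145 0.0067 0.0593] 1.13
rest_near [ 0.4426 -0.0928  0.0453] 1.25
rest_far [ 0.82   -0.0674  0.0486] 1.17
fence_near_out [0.4255 0.1403 0.0752] 0.26
fence_near_in [0.4282 0.1154 0.0749] 0.73
fence_far_out [0.8056 0.1652 0.0771] 0.51
fence_far_in [0.8067 0.1398 0.0759] 0.66
pl++ [ 0.4869 -0.0307  0.0534] 0.71
pl-+ [ 0.493  -0.1299  0.057 ] 1.23
pl+- [ 0.6066 -0.0245  0.0572] 0.86
pl-- [ 0.6133 -0.1226  0.0566] 1.87
[ 0.6265 -0.0067  1.6374] [-0.1  0.1 -2.2 -1.9 -0.7 -1.9 -0.8  0.2 -0.1 -0.3 -2.1 -1.3 -0.4 -1.4
 -1.4  0.6 -0.2 -0.5 -0.1 -0.3 -0.5 -0.2 -0.8 -0.6 -0.6 -0.3 -0.4  0.
 -1.  -0.8 -0.1 -0.2]
[ 0.5499 -0.0775  1.6261] [-0.3 -0.7 -0.8 -1.2 -0.5 -0.4 -1.7 -0.2 -0.8 -0.7 -0.7 -0.  -0.9 -0.7
 -2.7 -0.2]
plate in fix [-0.06554435  0.08115304] -0.011323149002439026
tip 0.079 [ 0.1087 -0.0412]
tip 0.101 [ 0.1126 -0.0417]
holder top view [ 0.0995 -0.0534]
```

```bash
cat >> h.py <<'E'
F=np.load("m.npz")["F"]
def fx(w): # world xy -> fixture xy (mm)
    c,s=np.cos(F[2]),np.sin(F[2]); return np.array([[c,s],[-s,c]])@(np.array(w)[:2]-F[:2])*1000
def go(x,y,tip): # remaining move in tool axes (cm) to fixture x,y and tip height (mm)
    st=robot.read_state(); A=Ro.from_rotvec(st["orientation"]).as_matrix(); c,s=np.cos(F[2]),np.sin(F[2])
    w=np.r_[F[:2]+np.array([[c,-s],[s,c]])@np.array([x,y])/1000,tip/1000+robot.tips_ahead]
    print("t",round(st["t"],2),"fix",fx(st["tool_pos"]).round(1),"tip",round((st["tool_pos"][2]-.025)*1e3,1),"F",np.round(st["force"],1),"open",round(st["opening"],4))
    print("delta cm",(A.T@(w-st["tool_pos"])*100).round(2),"tooly-fix y yaw",np.arctan2(A[1,1],A[0,1])-F[2]-np.pi/2, "tilt",A[2].round(4),"q",np.round(st["q"],2))
E
python3 -c "
from h import *
go(-150,82,130)"
```

```text
t 0.2 fix [-520.9  436.5] tip 218.0 F [-0.1 -0.2  0.2] open 0.093
delta cm [ 45.3  -24.09   8.83] tooly-fix y yaw -4.393191638434828 tilt [ 1.0e-04 -1.1e-03 -1.0e+00] q [-1.27  0.13  1.49 -0.    1.52 -0.09]
```

>>> apply_moves --pt "4.5 -2.4 0" --pt "4.5 -2.4 0" --pt "4.5 -2.4 0" --pt "4.5 -2.4 0" --pt "4.5 -2.4 0" --pt "4.5 -2.4 0" --pt "4.5 -2.4 0" --pt "4.5 -2.4 0" --twist '[-0.16,-0.16,-0.16,-0.16,-0.16,-0.16,-0.16,-0.13]' --gripper 5

```text
t: 1.2
tool_pos: [0.2767, -0.1767, 0.2435]
orientation: [-2.142, -2.298, -0.0]
force: [0.3, 0.5, 1.9]
opening: 0.05
gripper_force: 0.0
```

```bash
python3 -c "
from h import *
go(-150,82,130)"
```

```text
t 1.2 fix [-146.2  360.4] tip 218.5 F [0.3 0.5 1.9] open 0.05
delta cm [-0.48 27.84  8.85] tooly-fix y yaw -3.1379405334591546 tilt [ 2.e-04  1.e-04 -1.e+00] q [-0.73 -0.68  2.16  0.    1.67 -0.8 ]
```

>>> apply_moves --pt "0 5.6 0" --pt "0 5.6 0" --pt "0 5.6 0" --pt "0 5.6 1" --pt "-0.5 5.4 2" --pt "0 0 5" --pt "0 0 0.8" --pt "0 0 0" --twist '[0,0,0,0,0,0,0,0]'

```text
t: 2.2
tool_pos: [0.5542, -0.1651, 0.1559]
orientation: [-2.148, -2.291, 0.001]
force: [1.1, 0.2, 0.8]
opening: 0.0495
gripper_force: 0.0
```

```bash
python3 -c "
from h import *
go(-130,82,38)
c,P=cam('wrist');cv2.imwrite('pics/w1.png',c['frame'][:,:,::-1]);np.save('Pw1.npy',P)"
```

```text
t 2.2 fix [-153.2   82.7] tip 130.9 F [1.1 0.2 0.8] open 0.0495
delta cm [2.32 0.08 9.29] tooly-fix y yaw -3.143539444356388 tilt [ 5.e-04 -1.e-03 -1.e+00] q [-0.38  0.13  1.65 -0.    1.36 -0.44]
```

View pics/w1.png

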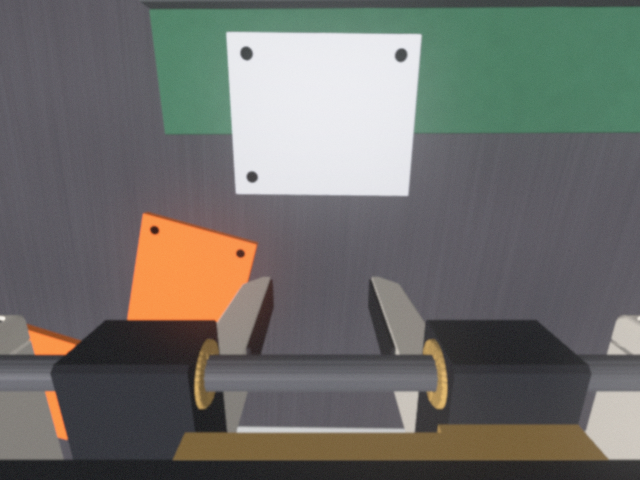

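Wrist view: the plate's corners are at (229,34), (420,36), (409,195), (236,194), and the rest's free edge is on row 132. The fingers are clear of the plate on its -x side.

```bash
python3 -c "
from h import *
P=np.load('Pw1.npy')
for u in((229,34),(420,36),(409,195),(236,194)): print(fx(atz(P,u,.058)).round(1))
for u in((165,133),(630,132)): print('rest',fx(atz(P,u,.05)).round(1))
for u in((200,4),(600,6)): print('step',fx(atz(P,u,.062)).round(1))
"
```

```text
[-14.  137.9]
[-15.3  21. ]
[-113.3   20.7]
[-112.4  140.6]
rest [-71.9 188. ]
rest [ -71.7 -128.5]
step [  0.7 152.8]
step [ -0.8 -82.6]
```

>>> apply_moves --pt "1 0 5" --pt "0 0 4" --pt "0 0 0" --twist '[0,0,0]'

```text
t: 2.62
tool_pos: [0.5526, -0.1548, 0.0649]
orientation: [-2.147, -2.29, 0.002]
force: [0.4, 0.2, 0.2]
opening: 0.0498
gripper_force: 0.0
```

>>> apply_moves --pt "1.5 0 0" --pt "0.6 0 0" --pt "0.5 0 0" --pt "0.4 0 0" --pt "0 0 0" --twist '[0,0,0,0,0]'

```text
t: 3.25
tool_pos: [0.5522, -0.1248, 0.0658]
orientation: [-2.148, -2.293, -0.0]
force: [-0.6, -0.3, -0.4]
opening: 0.0499
gripper_force: 0.0
```

>>> apply_moves --pt "0.2 0 0" --pt "0.2 0 0" --twist '[0,0]'

```text
t: 3.5
tool_pos: [0.552, -0.1215, 0.0657]
orientation: [2.148, 2.292, -0.0]
force: [-0.2, -2.8, 2.5]
opening: 0.0501
gripper_force: 1.3
```

>>> apply_moves --pt "0.2 0 0" --pt "0 0 0" --twist '[0,0]'

```text
t: 3.75
tool_pos: [0.5519, -0.1191, 0.0656]
orientation: [-2.148, -2.292, -0.0]
force: [0.6, -2.9, 0.9]
opening: 0.0499
gripper_force: 0.8
```

>>> apply_moves --pt "0.2 0 0" --pt "0 0 0" --twist '[0,0]'

```text
t: 4.0
tool_pos: [0.5521, -0.1187, 0.0657]
orientation: [2.146, 2.291, -0.002]
force: [1.6, -9.2, -2.0]
opening: 0.0502
gripper_force: 4.5
```

>>> apply_moves --pt "0.2 0 0" --pt "0 0 0" --twist '[0,0]'

```text
t: 4.25
tool_pos: [0.5521, -0.1185, 0.0661]
orientation: [2.145, 2.289, -0.005]
force: [1.2, -17.2, -1.4]
opening: 0.0499
gripper_force: 8.5
```

>>> apply_moves --pt "0 0 -0.4" --pt "0 0 -0.5" --pt "0 0 0" --twist '[0,0,0]'

```text
t: 4.62
tool_pos: [0.5521, -0.1184, 0.0754]
orientation: [2.145, 2.289, -0.004]
force: [1.5, -15.0, -0.6]
opening: 0.05
gripper_force: 8.1
```

>>> apply_moves --pt "0.05 0 -0.9" --pt "0 0 0" --twist '[0,0]'

```text
t: 4.88
tool_pos: [0.5521, -0.1177, 0.0847]
orientation: [2.146, 2.289, -0.004]
force: [0.3, -15.6, 0.7]
opening: 0.0496
gripper_force: 7.5
```

```bash
python3 -c "
from h import *
c,P=cam('scene');c2=cv2.resize(c['frame'][190:385,240:445,::-1],None,fx=2,fy=2);cv2.imwrite('pics/s2.png',c2);go(-100,82,60)"
```

```text
t 4.92 fix [-105.8   81.7] tip 59.4 F [  0.8 -15.6   0.1] open 0.0499
delta cm [ 0.58 -0.03 -0.06] tooly-fix y yaw -3.1436606650450942 tilt [-0.0049  0.0012 -1.    ] q [-0.3   0.17  1.75 -0.    1.22 -0.36]
```

View pics/s2.png

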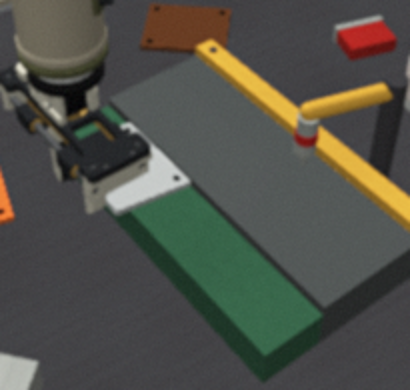

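The scene crop shows the fingers at the plate's outer edge, whose far corner is at crop (117,213). I'll check that against the flat and raised predictions.

```bash
cat >> h.py <<'E'
def fw(x,y,z):
    c,s=np.cos(F[2]),np.sin(F[2]); return np.r_[F[:2]+np.array([[c,-s],[s,c]])@np.array([x,y])/1000,z/1000]
E
python3 -c "
from h import *
P=cam('scene')[1]
for p in((-114,21,58),(-100,21,58),(-99.9,21,67.5),(-99,21,75)): print(p,((proj(P,fw(*p))-[240,190])*2).round(1))
print(((np.array([293,305.7])-[240,190])*2))
"
```

```text
(-114, 21, 58) [102.7 229.6]
(-100, 21, 58) [113.8 223.4]
(-99.9, 21, 67.5) [113.3 217.5]
(-99, 21, 75) [113.6 212.5]
[106.  231.4]
```

The measured corner, after removing the camera bias, matches the raised prediction (about 17 mm up). The lift works, so I'll continue the arc.

>>> apply_moves --pt "0.12 0 -0.85" --pt "0.2 0 -0.83" --pt "0.28 0 -0.8" --pt "0.33 0 -0.78" --pt "0 0 0" --twist '[0,0,0,0,0]'

```text
t: 5.6
tool_pos: [0.5515, -0.1074, 0.1177]
orientation: [2.146, 2.29, -0.002]
force: [-0.8, -10.1, 4.6]
opening: 0.0501
gripper_force: 5.5
```

>>> apply_moves --pt "0.42 0 -0.73" --pt "0.47 0 -0.7" --pt "0 0 0" --twist '[0,0,0]'

```text
t: 5.98
tool_pos: [0.551, -0.0978, 0.132]
orientation: [2.146, 2.29, -0.001]
force: [-0.9, -8.4, 5.6]
opening: 0.0498
gripper_force: 4.2
```

>>> apply_moves --pt "0.55 0 -0.63" --pt "0.58 0 -0.6" --pt "0 0 0" --twist '[0,0,0]'

```text
t: 6.35
tool_pos: [0.5501, -0.0854, 0.1436]
orientation: [2.147, 2.292, 0.001]
force: [0.6, -1.9, 2.3]
opening: 0.0498
gripper_force: 1.6
```

>>> apply_moves --pt "0.6 0 -0.5" --pt "0.65 0 -0.45" --pt "0 0 0" --twist '[0,0,0]'

```text
t: 6.72
tool_pos: [0.5486, -0.0719, 0.1522]
orientation: [-2.146, -2.293, -0.0]
force: [-0.0, 0.0, -0.5]
opening: 0.0501
gripper_force: 0.3
```

>>> apply_moves --pt "0.7 0 -0.3" --pt "0.7 0 -0.2" --pt "0 0 0" --twist '[0,0,0]'

```text
t: 7.1
tool_pos: [0.5479, -0.0582, 0.1574]
orientation: [-2.147, -2.293, -0.0]
force: [0.1, -1.4, -0.0]
opening: 0.0501
gripper_force: 0.2
```

```bash
python3 -c "
from h import *
c,P=cam('scene');c2=cv2.resize(c['frame'][190:385,240:445,::-1],None,fx=2,fy=2);cv2.imwrite('pics/s3.png',c2);go(-25,82,125)"
```

```text
t 7.15 fix [-46.4  81.9] tip 132.3 F [ 0.4 -1.  -0.4] open 0.0499
delta cm [ 2.14 -0.01  0.73] tooly-fix y yaw -3.142636313671967 tilt [ 1.e-04 -1.e-04 -1.e+00] q [-0.2   0.06  1.73  0.    1.36 -0.27]
```

View pics/s3.png

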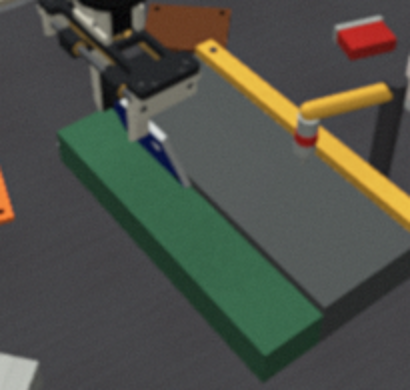

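Blue face visible at crop (150,145): the plate leans at about 72° on the fingers, its foot in the step corner. I'll continue slowly to vertical.

>>> apply_moves --pt "0.5 0 0" --pt "0.5 0 0.2" --pt "0.5 0 0.2" --pt "0.4 0 0.2" --pt "0.3 0 0" --pt "0.2 0 0" --pt "0.2 0 0" --pt "0 0 0" --twist '[0,0,0,0,0,0,0,0]'

```text
t: 8.15
tool_pos: [0.5463, -0.0329, 0.1515]
orientation: [2.148, 2.292, 0.0]
force: [0.6, 0.2, 0.3]
opening: 0.0497
gripper_force: 0.0
```

>>> apply_moves --pt "0.2 0 0" --pt "0.2 0 0" --pt "0.1 0 0" --pt "0 0 0" --twist '[0,0,0,0]'

```text
t: 8.65
tool_pos: [0.5459, -0.0279, 0.1513]
orientation: [-2.148, -2.293, -0.0]
force: [-0.8, -0.3, -1.0]
opening: 0.0501
gripper_force: 0.0
```

```bash
python3 -c "
from h import *
c,P=cam('scene');c2=cv2.resize(c['frame'][190:385,240:445,::-1],None,fx=2,fy=2);cv2.imwrite('pics/s4.png',c2);go(-15.5,82,125)
for p in((-8,21,50),(-8,21,150),(0,21,150),(0,141,150)): print(p,((proj(P,fw(*p))-[240,190])*2+[3,2]).round(1))"
```

```text
t 8.7 fix [-15.8  81.9] tip 126.3 F [ 0.1 -1.5 -0.3] open 0.0501
delta cm [ 0.03 -0.01  0.13] tooly-fix y yaw -3.143196202795735 tilt [-0.e+00 -1.e-04 -1.e+00] q [-0.14  0.05  1.75 -0.    1.35 -0.21]
(-8, 21, 50) [186.1 191.2]
(-8, 21, 150) [185.4 126.5]
(0, 21, 150) [191.6 123.3]
(0, 141, 150) [126.8  64.2]
```

View pics/s4.png

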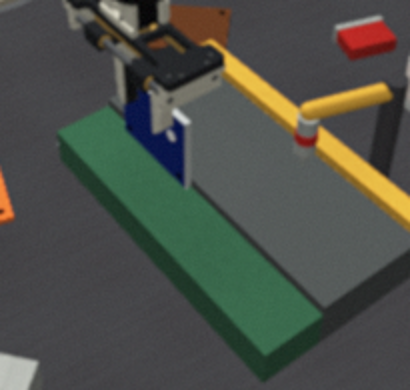

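Standing upright: the blue face is toward the rest, the dot is at crop (171,135), and the far edge at (185-190,125) is where I predicted it for vertical. Retreat, rise, turn 90°, then pinch from above.

>>> apply_moves --pt "-0.5 0 0" --pt "-2.5 0 0" --pt "0 0 -5" --pt "0 0 -1" --pt "0 0 0" --twist '[0,0,0,0,0]'

```text
t: 9.32
tool_pos: [0.5485, -0.0582, 0.2122]
orientation: [2.147, 2.291, 0.002]
force: [-0.0, 0.4, -0.7]
opening: 0.0498
gripper_force: 0.0
```

>>> apply_moves --pt "0 0 0" --pt "0 0 0" --pt "0 0 0" --pt "0 0 0" --pt "0 0 0" --pt "0 0 0" --pt "0 0 0" --pt "0 0 0" --twist '[0.18,0.18,0.18,0.18,0.18,0.18,0.18,0.18]'

```text
t: 10.32
tool_pos: [0.5469, -0.0576, 0.2091]
orientation: [-3.127, -0.298, 0.005]
force: [-0.0, 0.7, -0.3]
opening: 0.05
gripper_force: 0.0
```

>>> apply_moves --pt "0 0 0" --pt "0 0 0" --twist '[0.13,0]'

```text
t: 10.58
tool_pos: [0.547, -0.0577, 0.2095]
orientation: [-3.139, -0.105, 0.004]
force: [0.1, -1.0, -0.1]
opening: 0.0502
gripper_force: 0.0
```

```bash
python3 -c "
from h import *
go(-4,82,185)"
```

```text
t 10.57 fix [-45.5  82.8] tip 184.5 F [ 0.1 -1.  -0.1] open 0.0502
delta cm [ 0.08 -4.15 -0.05] tooly-fix y yaw -4.71218138154067 tilt [-2.6e-03 -7.0e-04 -1.0e+00] q [-0.2   0.02  1.67 -0.    1.46  1.31]
```

```bash
python3 -c "
from h import *
f=cam('scene')[0]['frame'][190:385,240:445].astype(int)
m=(f[...,2]>f[...,0]+40)&(f[...,2]>f[...,1]+40);v,u=np.nonzero(m);print(m.sum(),u.min()*2,u.max()*2,v.min()*2,v.max()*2)"
```

```text
722 122 182 72 180
```

>>> apply_moves --pt "0 -2.1 0" --pt "0 -2.1 0" --pt "0 0 0" --twist '[0,0,0]'

```text
t: 11.0
tool_pos: [0.5448, -0.014, 0.2111]
orientation: [-3.139, -0.109, 0.001]
force: [-0.2, -0.2, 0.1]
opening: 0.0499
gripper_force: 0.0
```

```bash
python3 -c "
from h import *
go(-4,82,110)
c,P=cam('wrist');f=c['frame'].astype(int)
m=(f[...,2]>f[...,0]+40)&(f[...,2]>f[...,1]+40);v,u=np.nonzero(m);print(m.sum(),(u.min(),u.max(),v.min(),v.max()) if m.sum() else 0)
for p in((-8,21,150),(-8,141,150),(0,21,150),(0,141,150)): print(p,proj(P,fw(*p)).round())
cv2.imwrite('pics/w2.png',c['frame'][:,:,::-1])"
```

```text
t 11.0 fix [-1.8 82.1] tip 186.1 F [-0.2 -0.2  0.1] open 0.0499
delta cm [0.01 0.23 7.61] tooly-fix y yaw -4.709379347765622 tilt [-4.e-04 -6.e-04 -1.e+00] q [-0.12 -0.    1.68  0.    1.46  1.38]
0 0
(-8, 21, 150) [332. 170.]
(-8, 141, 150) [330. 350.]
(0, 21, 150) [319. 170.]
(0, 141, 150) [318. 350.]
```

```bash
python3 -c "
from h import *
f=cv2.imread('pics/w2.png').min(2)
for r in (175,190,210,240): print(r,[ (int(i),int(f[r,i])) for i in range(290,350,4)])"
```

```text
175 [(290, 126), (294, 127), (298, 127), (302, 129), (306, 127), (310, 129), (314, 180), (318, 234), (322, 233), (326, 228), (330, 95), (334, 90), (338, 93), (342, 91), (346, 90)]
190 [(290, 125), (294, 128), (298, 127), (302, 126), (306, 127), (310, 127), (314, 172), (318, 235), (322, 235), (326, 228), (330, 93), (334, 93), (338, 92), (342, 88), (346, 91)]
210 [(290, 128), (294, 131), (298, 127), (302, 127), (306, 126), (310, 128), (314, 175), (318, 237), (322, 237), (326, 228), (330, 91), (334, 93), (338, 90), (342, 91), (346, 88)]
240 [(290, 129), (294, 129), (298, 128), (302, 130), (306, 128), (310, 126), (314, 168), (318, 237), (322, 236), (326, 225), (330, 93), (334, 94), (338, 95), (342, 92), (346, 90)]
```

Standing edge at columns 315–328, centred under the tool. Descend and pinch.

>>> apply_moves --pt "0 0 3" --pt "0 0 3" --pt "0 0 1.6" --pt "0 0 0" --twist '[0,0,0,0]'

```text
t: 11.55
tool_pos: [0.5442, -0.0161, 0.1341]
orientation: [-3.14, -0.103, 0.004]
force: [-0.9, 1.0, 0.2]
opening: 0.0498
gripper_force: 0.0
```

>>> apply_moves --pt "0 0 0" --pt "0 0 0" --pt "0 0 0" --pt "0 0 0" --pt "0 0 0" --pt "0 0 0" --twist '[0,0,0,0,0,0]' --gripper 0 --squeeze 25

```text
t: 12.3
tool_pos: [0.5452, -0.016, 0.1355]
orientation: [3.14, 0.103, 0.0]
force: [-0.3, -0.5, 3.0]
opening: 0.008
gripper_force: 25.0
```

>>> apply_moves --pt "0 0 -1.2" --pt "0 0 -1.3" --pt "0 0 0" --pt "0 -0.6 0" --pt "0 -0.6 0" --pt "0 0 0.6" --pt "0 0 0.3" --pt "0 0 0" --twist '[0,0,0,0,0,0,0,0]'

```text
t: 13.3
tool_pos: [0.5439, -0.0041, 0.1506]
orientation: [-3.14, -0.103, 0.002]
force: [-0.3, -0.3, -3.3]
opening: 0.0077
gripper_force: 25.0
```

>>> apply_moves --pt "0 0 0.2" --pt "0 0 0.2" --pt "0 0 0" --twist '[0,0,0]'

```text
t: 13.68
tool_pos: [0.5446, -0.0041, 0.1476]
orientation: [3.14, 0.103, 0.001]
force: [0.8, -0.4, -2.4]
opening: 0.0077
gripper_force: 25.0
```

```bash
python3 -c "
from h import *
go(-4,82,110)"
```

```text
t 13.68 fix [ 8.1 81.6] tip 122.6 F [ 0.8 -0.4 -2.4] open 0.0077
delta cm [-0.04  1.21  1.26] tooly-fix y yaw -4.713324063096434 tilt [ 6.e-04  1.e-04 -1.e+00] q [-0.1   0.05  1.75 -0.    1.34  1.4 ]
```

>>> apply_moves --pt "0 0 0.1" --pt "0 0 0" --twist '[0,0]'

```text
t: 13.92
tool_pos: [0.5446, -0.0041, 0.1475]
orientation: [3.14, 0.103, 0.001]
force: [-4.6, -0.0, 7.1]
opening: 0.0081
gripper_force: 25.0
```

>>> apply_moves --pt "0 0 0.1" --pt "0 0 0" --twist '[0,0]'

```text
t: 14.18
tool_pos: [0.5447, -0.0041, 0.1475]
orientation: [3.14, 0.103, 0.002]
force: [-8.1, -0.7, 12.9]
opening: 0.008
gripper_force: 25.0
```

>>> apply_moves --pt "0 0 -0.2" --pt "0 0 0" --twist '[0,0]'

```text
t: 14.42
tool_pos: [0.5445, -0.004, 0.1476]
orientation: [3.14, 0.103, 0.001]
force: [-1.5, 0.0, 3.0]
opening: 0.0077
gripper_force: 25.0
```

>>> apply_moves --pt "0 0 0" --pt "0 0 0" --pt "0 0 0" --pt "0 -0.3 0" --pt "0 -0.3 0" --pt "0 -0.3 0" --pt "0 0 0" --twist '[0,0,0,0,0,0,0]' --gripper 2

```text
t: 15.3
tool_pos: [0.5437, 0.0053, 0.1473]
orientation: [-3.14, -0.104, 0.0]
force: [0.2, -1.2, 0.5]
opening: 0.0198
gripper_force: 0.0
```

>>> apply_moves --pt "0 -0.3 0" --pt "0 -0.3 0" --pt "0 0 0" --twist '[0,0,0]'

```text
t: 15.68
tool_pos: [0.5433, 0.0112, 0.1473]
orientation: [-3.14, -0.104, -0.0]
force: [0.1, 1.0, -0.3]
opening: 0.0203
gripper_force: 0.1
```

```bash
cat >> h.py <<'E'
def blue():
    f=cam('scene')[0]['frame'].astype(int)
    m=(f[...,2]>f[...,0]+40)&(f[...,2]>f[...,1]+40); m[:190]=0; m[385:]=0
    v,u=np.nonzero(m); print('blue',m.sum(),u.min(),u.max(),v.min(),v.max())
E
python3 -c "
from h import *
go(22,82,122);blue()
P=cam('scene')[1]
for a in (90,70,50):
  for y in (21,141):
    r=np.radians(a); print(a,y,proj(P,fw(12-8*np.sin(r)+100*np.cos(r),y,62+100*np.sin(r)+8*np.cos(r))).round())"
```

```text
t 15.68 fix [23.4 81.8] tip 122.3 F [ 0.1  1.  -0.3] open 0.0203
delta cm [-0.02  0.14  0.03] tooly-fix y yaw -4.712938014107013 tilt [ 0.e+00 -1.e-04 -1.e+00] q [-0.07  0.04  1.76  0.    1.34  1.43]
blue 844 307 342 226 275
90 21 [336. 246.]
90 141 [303. 216.]
70 21 [349. 240.]
70 141 [316. 211.]
50 21 [360. 239.]
50 141 [327. 211.]
```

>>> apply_moves --pt "0 -0.3 0" --pt "0 0 0" --pt "0 0 0" --twist '[0,0,0]'

```text
t: 16.15
tool_pos: [0.5432, 0.014, 0.1474]
orientation: [3.14, 0.103, 0.0]
force: [0.3, 0.1, -0.3]
opening: 0.0202
gripper_force: 0.1
```

```bash
python3 -c "
from h import *
go(22,82,122);blue()
c=cam('scene')[0]['frame'];cv2.imwrite('pics/s5.png',cv2.resize(c[180:330,260:440,::-1],None,fx=3,fy=3))"
```

```text
t 16.15 fix [26.2 81.8] tip 122.4 F [ 0.3  0.1 -0.3] open 0.0202
delta cm [-0.02  0.42  0.04] tooly-fix y yaw -4.7131335152511555 tilt [ 0.  0. -1.] q [-0.07  0.04  1.76 -0.    1.34  1.44]
blue 888 307 343 226 275
```

View pics/s5.png

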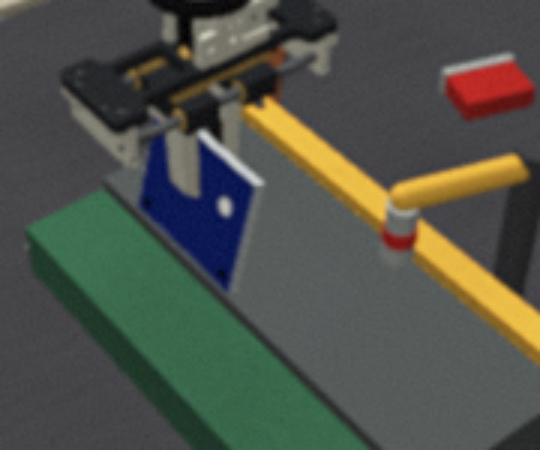

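The plate leans past vertical on the far (+x) finger: foot at crop (233,290), top at (262,183), dot at (225,206). Now I'll open and lower it along the finger.

>>> apply_moves --pt "0 0 0" --pt "0 0 0" --pt "0 0 0" --pt "0 0 0" --twist '[0,0,0,0]' --gripper 5.5

```text
t: 16.75
tool_pos: [0.5431, 0.014, 0.1473]
orientation: [-3.14, -0.103, 0.0]
force: [-0.4, 0.5, -0.5]
opening: 0.0535
gripper_force: 0.2
```

>>> apply_moves --pt "0 0 0" --pt "0 0 0" --pt "0 0 0" --pt "0 0 0" --pt "0 0 0" --twist '[0,0,0,0,0]' --gripper 9.3

```text
t: 17.38
tool_pos: [0.5431, 0.014, 0.1473]
orientation: [-3.14, -0.103, 0.0]
force: [0.2, 0.5, -0.3]
opening: 0.0924
gripper_force: 0.3
```

```bash
python3 -c "
from h import *
go(58,82,81);blue()
P=cam('scene')[1]
for a in (90,70,45,30,10):
  for y in (21,141):
    r=np.radians(a); print(a,y,proj(P,fw(12-8*np.sin(r)+100*np.cos(r),y,62+100*np.sin(r)+8*np.cos(r))).round(), proj(P,fw(12-8*np.sin(r),y,62+8*np.cos(r))).round())"
```

```text
t 17.38 fix [26.2 81.9] tip 122.3 F [ 0.2  0.5 -0.3] open 0.0924
delta cm [-0.02 -3.18  4.13] tooly-fix y yaw -4.713208421272374 tilt [-0.e+00 -1.e-04 -1.e+00] q [-0.07  0.04  1.76  0.    1.34  1.44]
blue 1546 313 357 213 275
90 21 [336. 246.] [336. 279.]
90 141 [303. 216.] [305. 249.]
70 21 [349. 240.] [336. 278.]
70 141 [316. 211.] [305. 248.]
45 21 [363. 240.] [337. 276.]
45 141 [330. 212.] [306. 247.]
30 21 [368. 243.] [337. 276.]
30 141 [336. 216.] [306. 246.]
10 21 [373. 250.] [338. 275.]
10 141 [340. 223.] [307. 245.]
```

>>> apply_moves --pt "0 -0.8 0.3" --pt "0 -0.7 0.4" --pt "0 -0.6 0.6" --pt "0 -0.5 0.7" --pt "0 -0.4 0.7" --pt "0 -0.4 0.7" --pt "0 -0.3 0.5" --pt "0 0 0" --twist '[0,0,0,0,0,0,0,0]'

```text
t: 18.48
tool_pos: [0.5405, 0.0509, 0.1079]
orientation: [3.14, 0.104, -0.001]
force: [-0.4, -0.7, -0.1]
opening: 0.093
gripper_force: 0.0
```

```bash
python3 -c "
from h import *
go(71,82,82);blue()"
```

```text
t 18.48 fix [63.2 82. ] tip 82.9 F [-0.4 -0.7 -0.1] open 0.093
delta cm [ 0.   -0.78  0.09] tooly-fix y yaw -4.713106542632593 tilt [-7.e-04  1.e-04 -1.e+00] q [-0.    0.09  1.79 -0.    1.27  1.5 ]
blue 1264 309 370 230 274
```

>>> apply_moves --pt "0 -0.3 0" --pt "0 -0.3 0" --pt "0 -0.3 0" --pt "0 -0.2 0" --pt "0 0 0" --pt "0 0 0" --twist '[0,0,0,0,0,0]'

```text
t: 19.27
tool_pos: [0.54, 0.0618, 0.1083]
orientation: [3.14, 0.103, -0.0]
force: [-0.2, -0.5, -0.5]
opening: 0.0931
gripper_force: 0.0
```

```bash
python3 -c "
from h import *
go(71,82,180);blue()
P=cam('scene')[1]
for y in (21,141): print(proj(P,fw(112,y,70)).round(),proj(P,fw(12,y,70)).round())"
```

```text
t 19.27 fix [74.2 81.8] tip 83.3 F [-0.2 -0.5 -0.5] open 0.0931
delta cm [-0.02  0.32 -9.67] tooly-fix y yaw -4.71319998177467 tilt [-1.e-04  1.e-04 -1.e+00] q [ 0.02  0.09  1.79 -0.    1.27  1.52]
blue 1266 309 370 230 274
[373. 255.] [339. 274.]
[341. 228.] [308. 245.]
```

>>> apply_moves --pt "0 0 -5" --pt "-2 0 -5" --pt "-4 0 -2" --pt "0 0 0" --twist '[0,0,0,0]'

```text
t: 19.88
tool_pos: [0.48, 0.0579, 0.2311]
orientation: [3.14, 0.103, 0.007]
force: [-0.2, -0.1, -0.2]
opening: 0.0929
gripper_force: 0.0
```

```bash
cat >> h.py <<'E'
def plate(n='wrist'):
    c,P=cam(n); f=c['frame'].astype(int)
    m=((f[...,2]>f[...,0]+40)&(f[...,2]>f[...,1]+40)).astype(np.uint8)
    n_,l,s,_=cv2.connectedComponentsWithStats(m); k=1+s[1:,4].argmax(); m=(l==k).astype(np.uint8)
    h=cv2.findContours(m,cv2.RETR_CCOMP,cv2.CHAIN_APPROX_NONE)
    out=max(h[0],key=len)
    q=[fx(atz(P,u+0.,.070)) for u in out[:,0]]; (cx,cy),(w,hh),a=cv2.minAreaRect(np.array(q,np.float32))
    print(n,"plate fix centre",round(cx,1),round(cy,1),"size",round(w,1),round(hh,1),"ang",round(a,2))
    fill=np.zeros_like(m); cv2.drawContours(fill,[out],-1,1,-1)
    hol=fill*(1-m); n_,l,s,ce=cv2.connectedComponentsWithStats(hol.astype(np.uint8))
    for i in range(1,n_):
        if s[i,4]>5: print("  hole",s[i,4],f[l==i].mean(0).round(),ce[i].round(1),fx(atz(P,ce[i],.070)).round(1))
    return c,P
E
python3 -c "
from h import *
go(71,82,180)
c,P=plate();np.save('Pw3.npy',P);cv2.imwrite('pics/w3.png',c['frame'][:,:,::-1])
try: plate('top')
except Exception as e: print(e)"
```

```text
t 19.88 fix [ 74.2 141.9] tip 206.1 F [-0.2 -0.1 -0.2] open 0.0929
delta cm [5.98 0.32 2.63] tooly-fix y yaw -4.713195408632108 tilt [ 4.6e-03  3.0e-04 -1.0e+00] q [ 0.01 -0.19  1.82 -0.    1.5   1.52]
wrist plate fix centre 59.6 82.1 size 117.3 98.1 ang 89.97
  hole 51 [44. 51. 72.] [385.5 100.3] [21.6 34.2]
  hole 268 [248. 249. 253.] [320.6 117.1] [74.5 47.1]
  hole 40 [59. 51. 71.] [294.9 215.2] [ 97.4 129.9]
  hole 37 [37. 46. 70.] [379.9 215.3] [ 21.6 130. ]
attempt to get argmax of an empty sequence
```

View pics/w3.png

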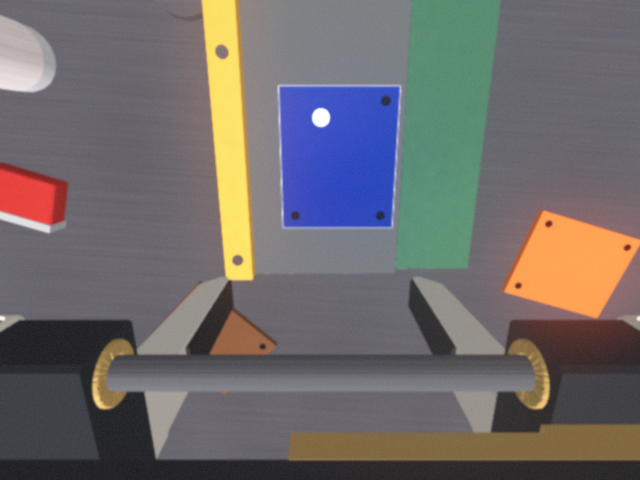

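The plate lies flat, blue face up: corners about (279,86), (400,86), (393,228), (283,228), dot at (320.6,117). It is square to the fence with a gap of about 25 mm. Next I'll turn the tool to look at the punch from the -x side.

>>> apply_moves --pt "0 0 0" --pt "0 0 0" --pt "0 0 0" --pt "0 0 0" --pt "0 0 0" --pt "0 0 0" --pt "0 0 0" --pt "0 0 0" --twist '[-0.18,-0.18,-0.18,-0.18,-0.18,-0.18,-0.18,-0.18]' --gripper 5

```text
t: 20.98
tool_pos: [0.4802, 0.0579, 0.2266]
orientation: [-2.285, -2.154, 0.003]
force: [-0.6, 1.0, 0.1]
opening: 0.0496
gripper_force: 0.0
```

>>> apply_moves --pt "0 0 0" --pt "-3.5 4 0" --pt "-3.5 5 0" --pt "-3 5 0" --pt "0 4 0" --pt "0 0.8 0" --pt "0 0 0" --twist '[-0.13,0,0,0,0,0,0]'

```text
t: 21.85
tool_pos: [0.674, -0.0295, 0.2262]
orientation: [-2.146, -2.291, 0.003]
force: [-0.9, -0.3, 0.2]
opening: 0.0499
gripper_force: 0.0
```

```bash
cat >> h.py <<'E'
def red(P,c):
    f=cv2.cvtColor(c['frame'],cv2.COLOR_RGB2HSV); 
    m=(((f[...,0]<6)|(f[...,0]>172))&(f[...,1]>130)&(f[...,2]>60)).astype(np.uint8)
    n,l,s,ce=cv2.connectedComponentsWithStats(m)
    for i in range(1,n):
        if s[i,4]>20: print(' red',s[i],ce[i].round(1))
    return m
E
python3 -c "
from h import *
go(-30,-48,206)
c,P=cam('wrist');np.save('Pw4.npy',P);cv2.imwrite('pics/w4.png',c['frame'][:,:,::-1]);red(P,c)
for z in(79,101,110): print(proj(P,fw(100,-48,z)).round(1),proj(P,fw(100,-58,z)).round(1),proj(P,fw(88,-48,z)).round(1))"
```

```text
t 21.85 fix [-25.9 -45.8] tip 201.2 F [-0.9 -0.3  0.2] open 0.0499
delta cm [-0.41  0.22 -0.48] tooly-fix y yaw -3.1429553954844627 tilt [ 5.e-04 -3.e-03 -1.e+00] q [-0.12  0.34  1.28 -0.    1.53 -0.19]
 red [307  63  34  13 124] [323.   70.6]
[322.9  71.7] [336.1  71.6] [322.9  88.8]
[323.   66.2] [337.4  66.2] [323.   84.8]
[323.1  63.7] [338.   63.6] [323.1  83. ]
```

>>> apply_moves --pt "0 -5 0" --pt "0 -5 0" --pt "0.8 -2.8 3" --pt "0.8 0 5" --pt "0 0 4" --pt "0 0 1.5" --pt "0 0 0" --twist '[0,0,0,0,0,0,0]'

```text
t: 22.78
tool_pos: [0.5447, -0.0219, 0.0932]
orientation: [-2.147, -2.292, 0.001]
force: [-0.5, -1.1, 0.2]
opening: 0.0499
gripper_force: 0.0
```

```bash
python3 -c "
from h import *
go(27,82,65)"
```

```text
t 22.77 fix [-9.7 82.7] tip 68.2 F [-0.5 -1.1  0.2] open 0.0499
delta cm [3.67 0.07 0.32] tooly-fix y yaw -3.1430640173249618 tilt [ 2.0e-04 -1.2e-03 -1.0e+00] q [-0.13  0.11  1.79 -0.    1.24 -0.2 ]
```

>>> apply_moves --pt "0 0 0.35" --pt "0.8 0 0" --pt "0.6 0 0" --pt "0.6 0 0" --pt "0.6 0 0" --pt "0.5 0 0" --pt "0.3 0 0" --pt "0 0 0" --twist '[0,0,0,0,0,0,0,0]'

```text
t: 23.78
tool_pos: [0.5429, 0.0124, 0.0895]
orientation: [-2.147, -2.292, -0.0]
force: [-0.1, -0.4, 0.5]
opening: 0.0499
gripper_force: 0.0
```

>>> apply_moves --pt "0.2 0 0" --pt "0 0 0" --twist '[0,0]'

```text
t: 24.02
tool_pos: [0.5428, 0.0141, 0.0895]
orientation: [-2.148, -2.292, 0.0]
force: [-0.6, -0.5, -1.0]
opening: 0.0501
gripper_force: 0.2
```

>>> apply_moves --pt "0.2 0 0" --pt "0 0 0" --twist '[0,0]'

```text
t: 24.28
tool_pos: [0.5429, 0.0159, 0.0897]
orientation: [-2.148, -2.292, 0.0]
force: [-0.1, -1.3, -0.6]
opening: 0.0502
gripper_force: 0.9
```

>>> apply_moves --pt "0.2 0 0" --pt "0 0 0" --twist '[0,0]'

```text
t: 24.52
tool_pos: [0.5431, 0.0162, 0.0899]
orientation: [2.146, 2.291, -0.003]
force: [1.0, -8.9, 0.1]
opening: 0.05
gripper_force: 4.8
```

Flush against the fence. Retreat, rise, turn, and go to the +y end.

>>> apply_moves --pt "-1.5 0 0" --pt "-2 0 -5" --pt "0 -4 -2" --pt "0 -4.5 0" --twist '[0,0,0,0]' --gripper 4

```text
t: 25.02
tool_pos: [0.4612, -0.0233, 0.1624]
orientation: [2.146, 2.29, 0.005]
force: [-0.2, -0.1, 0.9]
opening: 0.0402
gripper_force: 0.0
```

>>> apply_moves --pt "0 0 0" --pt "0 0 0" --pt "0 0 0" --pt "0 0 0" --pt "0 0 0" --pt "0 0 0" --pt "0 0 0" --pt "0 0 0" --twist '[0.18,0.18,0.18,0.18,0.18,0.18,0.18,0.18]'

```text
t: 26.02
tool_pos: [0.4603, -0.0227, 0.1599]
orientation: [-3.127, -0.298, -0.0]
force: [0.4, 0.7, 0.4]
opening: 0.0402
gripper_force: 0.0
```

>>> apply_moves --pt "0 0 0" --pt "0 -4 0" --pt "0 -5 0" --pt "0 0 0" --twist '[0.13,0,0,0]'

```text
t: 26.52
tool_pos: [0.454, 0.0696, 0.1599]
orientation: [-3.138, -0.109, 0.0]
force: [-0.5, -0.6, 0.0]
opening: 0.0401
gripper_force: 0.0
```

```bash
python3 -c "
from h import *
plate()
go(84,165,65)"
```

```text
wrist plate fix centre 87.2 82.7 size 97.8 117.3 ang 0.19
  hole 102 [48. 51. 77.] [386.2  43.6] [49.6 34.8]
  hole 504 [252. 252. 254.] [297.5  67.6] [102.5  47.9]
  hole 95 [89. 64. 82.] [265.9 202.7] [125.2 130.9]
  hole 64 [40. 44. 71.] [378.3 202.8] [ 49.4 130.6]
t 26.57 fix [ 86.2 167. ] tip 134.9 F [ 0.9 -1.   0.2] open 0.0398
delta cm [0.19 0.22 6.99] tooly-fix y yaw -4.710246719246944 tilt [ 0.e+00 -4.e-04 -1.e+00] q [ 0.04 -0.2   1.97  0.    1.38  1.54]
```

>>> apply_moves --pt "0 0 3.5" --pt "0 0 3.2" --pt "0 0 0.25" --pt "0.8 0 0" --pt "0.6 0 0" --pt "0.8 0 0" --pt "0.9 0 0" --pt "0.9 0 0" --twist '[0,0,0,0,0,0,0,0]'

```text
t: 27.58
tool_pos: [0.495, 0.07, 0.0905]
orientation: [-3.14, -0.104, -0.0]
force: [-3.5, -0.4, 2.5]
opening: 0.0399
gripper_force: 1.5
```

>>> apply_moves --pt "0.9 0 0" --pt "0.9 0 0" --pt "0.9 0 0" --pt "0.9 0 0" --pt "0.8 0 0" --pt "0.6 0 0" --pt "0.4 0 0" --pt "0 0 0" --twist '[0,0,0,0,0,0,0,0]'

```text
t: 28.58
tool_pos: [0.5486, 0.0735, 0.0903]
orientation: [-3.14, -0.103, -0.001]
force: [0.2, 0.4, 0.7]
opening: 0.0399
gripper_force: 0.0
```

```bash
python3 -c "
from h import *
plate()
go(84,54,65)"
```

```text
wrist plate fix centre 87.5 2.3 size 117.4 97.7 ang 89.98
  hole 254 [43. 46. 74.] [407.   40.2] [ 49.6 -45.5]
  hole 989 [252. 252. 254.] [280.5  74.2] [102.5 -32.7]
  hole 171 [72. 52. 66.] [239.5 257.7] [125.5  50.1]
  hole 139 [39. 42. 69.] [393.2 257.9] [49.6 50.2]
t 28.62 fix [85.2 72.5] tip 65.4 F [-0.4 -0.2 -0.4] open 0.0399
delta cm [1.85 0.12 0.04] tooly-fix y yaw -4.713213217085567 tilt [ 7.e-04  0.e+00 -1.e+00] q [ 0.04  0.13  1.78 -0.    1.23  1.55]
```

>>> apply_moves --pt "0.4 0 0" --pt "0.4 0 0" --pt "0.3 0 0" --pt "0.2 0 0" --pt "0.1 0 0" --pt "0 0 0" --twist '[0,0,0,0,0,0]'

```text
t: 29.38
tool_pos: [0.5623, 0.0743, 0.0903]
orientation: [-3.14, -0.103, -0.0]
force: [-0.3, 0.7, -0.5]
opening: 0.0399
gripper_force: 0.3
```

```bash
python3 -c "
from h import *
c,P=plate();red(P,c)
go(84,54,65)"
```

```text
wrist plate fix centre 87.5 -11.2 size 117.0 97.7 ang 89.98
  hole 252 [43. 46. 73.] [407.1  40.7] [ 49.6 -58.9]
  hole 168 [72. 53. 67.] [239.6 258.3] [125.4  36.8]
  hole 139 [40. 43. 69.] [393.3 258.1] [49.6 36.7]
 red [225   0  77  85 899] [277.7  62.9]
t 29.43 fix [85.2 58.7] tip 65.3 F [-0.2  0.5 -0.7] open 0.04
delta cm [0.47 0.12 0.03] tooly-fix y yaw -4.713243152785854 tilt [ 3.e-04 -0.e+00 -1.e+00] q [0.04 0.17 1.74 0.   1.24 1.55]
```

>>> apply_moves --pt "0.1 0 0" --pt "0.1 0 0" --pt "0 0 0" --pt "-2 0 0" --pt "-2 0 -5" --pt "0 0 -5" --pt "0 0 -3" --twist '[0,0,0,0,0,0,0]' --gripper 4

```text
t: 30.3
tool_pos: [0.5254, 0.0719, 0.2239]
orientation: [-3.14, -0.103, -0.008]
force: [0.7, -0.4, -1.1]
opening: 0.04
gripper_force: 0.0
```

>>> apply_moves --pt "0 0 0" --pt "0 0 0" --pt "0 0 0" --pt "0 0 0" --pt "0 0 0" --pt "0 0 0" --pt "0 0 0" --pt "0 0 0" --twist '[-0.18,-0.18,-0.18,-0.18,-0.18,-0.18,-0.18,-0.18]'

```text
t: 31.3
tool_pos: [0.5246, 0.0718, 0.2207]
orientation: [2.286, 2.154, 0.001]
force: [0.8, -0.3, -0.5]
opening: 0.0397
gripper_force: 0.0
```

>>> apply_moves --pt "-2 0 0" --pt "-5 3 0" --pt "-5 4 0" --pt "0 4 0" --pt "0 0 0" --twist '[-0.13,0,0,0,0]'

```text
t: 31.92
tool_pos: [0.6397, -0.0404, 0.2188]
orientation: [-2.149, -2.291, 0.0]
force: [-1.0, -0.0, -0.3]
opening: 0.0398
gripper_force: 0.0
```

```bash
python3 -c "
from h import *
go(-30,-30,200)
c,P=plate();red(P,c)
for y in (-46,-48,-50): print(y,[proj(P,fw(100,y,z)).round(1).tolist() for z in(79,101,110)])
np.save('Pw5.npy',P);cv2.imwrite('pics/w5.png',c['frame'][:,:,::-1])"
```

```text
t 31.93 fix [-34.4 -10.9] tip 193.8 F [-1.  -0.  -0.3] open 0.0398
delta cm [ 0.45  1.91 -0.62] tooly-fix y yaw -3.1443393247233535 tilt [ 4.e-04 -8.e-04 -1.e+00] q [-0.14  0.25  1.4   0.    1.49 -0.21]
wrist plate fix centre 87.9 -12.8 size 118.4 97.4 ang 89.86
  hole 70 [58. 55. 73.] [256.4  21.4] [125.6  35.3]
  hole 50 [51. 55. 79.] [381.8 129.1] [ 49.8 -60.6]
  hole 50 [49. 52. 76.] [261.6 129.5] [49.7 35.4]
 red [360  30  32  29 195] [371.3  49.8]
-46 [[367.3, 57.0], [371.6, 50.0], [373.5, 46.7]]
-48 [[370.1, 57.0], [374.6, 50.0], [376.6, 46.7]]
-50 [[372.8, 57.0], [377.5, 49.9], [379.7, 46.7]]
```

>>> apply_moves --pt "0 2 0" --pt "0 1.7 0" --pt "0 0 0" --pt "0 0 0" --twist '[0,0,0,0]'

```text
t: 32.48
tool_pos: [0.6743, -0.037, 0.2207]
orientation: [2.147, 2.293, -0.0]
force: [-0.5, 0.1, 0.1]
opening: 0.0399
gripper_force: 0.0
```

```bash
python3 -c "
from h import *
go(-30,-48,200)
c,P=plate();m=red(P,c)
for r in range(30,90,4):
  u=np.nonzero(m[r,300:350])[0]
  if len(u): print(r,u.min()+300,u.max()+300)
for y in (-46,-48,-50): print(y,[proj(P,fw(100,y,z)).round(1).tolist() for z in(79,101,110)])
f=cv2.cvtColor(c['frame'],cv2.COLOR_RGB2HSV)
Y=(abs(f[...,0].astype(int)-23)<6)&(f[...,1]>150)&(f[...,2]>110)
for u in (180,215,250,280,400,430):
  v=np.nonzero(Y[:,u])[0]
  if len(v): print(u,v.min(),v.max(),'top edge',fx(atz(P,(u,v.max()+.5),.077)).round(1),'foot',fx(atz(P,(u,v.max()+.5),.062)).round(1))
b=f[...,0];B=(abs(b.astype(int)-115)<12)&(f[...,1]>120)
for u in (215,250,280): v=np.nonzero(B[:,u])[0]; print('blue',u,v.min(),fx(atz(P,(u,v.min()-.5),.07)).round(1),c['frame'][v.min()-8:v.min()+2,u].tolist())
cv2.imwrite('pics/w6.png',c['frame'][:,:,::-1])"
```

```text
t 32.48 fix [-33.3 -45.7] tip 195.7 F [-0.5  0.1  0.1] open 0.0399
delta cm [ 0.33  0.23 -0.43] tooly-fix y yaw -3.14275553375402 tilt [-1.e-04  1.e-04 -1.e+00] q [-0.13  0.34  1.28 -0.    1.51 -0.2 ]
wrist plate fix centre 87.5 -13.1 size 118.1 97.6 ang 89.95
  hole 93 [70. 57. 70.] [210.8  23.7] [125.5  34.8]
  hole 53 [37. 40. 62.] [219.4 131.1] [49.5 34.9]
  hole 54 [38. 42. 66.] [338.7 130.9] [ 49.6 -61. ]
 red [306  47  36  15 156] [323.   55.8]
50 307 340
54 309 337
58 314 333
-46 [[319.9, 59.2], [319.8, 52.4], [319.8, 49.3]]
-48 [[322.6, 59.2], [322.8, 52.4], [322.9, 49.3]]
-50 [[325.3, 59.2], [325.8, 52.4], [326.0, 49.3]]
180 0 6 top edge [134.5  53.9] foot [139.1  59.2]
215 0 3 top edge [136.3  28.7] foot [141.   32.7]
250 0 3 top edge [136.3   3.8] foot [141.    6.4]
280 0 3 top edge [136.3 -17.6] foot [141.  -16.1]
400 0 5 top edge [ 135.  -103.2] foot [ 139.6 -106.2]
430 0 5 top edge [ 135.  -124.6] foot [ 139.6 -128.8]
blue 215 9 [135.3  30.8] [[222, 171, 80], [184, 141, 67], [167, 127, 65], [166, 129, 76], [171, 142, 108], [168, 152, 152], [139, 133, 177], [103, 101, 178], [91, 89, 177], [84, 82, 174]]
blue 250 9 [135.3   5.2] [[217, 167, 81], [182, 140, 72], [167, 127, 68], [164, 127, 76], [169, 142, 109], [170, 155, 157], [142, 135, 180], [102, 104, 180], [89, 88, 179], [84, 85, 178]]
blue 280 9 [135.3 -16.8] [[209, 160, 77], [179, 138, 72], [163, 124, 64], [163, 126, 73], [172, 145, 112], [171, 154, 155], [144, 139, 185], [106, 103, 181], [89, 91, 180], [88, 88, 181]]
```

In this one view the dot is at y = -48.1 mm and the punch axis at -48.3 mm. No bed shows between the plate and the fence, and the angle is off by about 0.05°. Handing in.

```bash
python3 -c "
from plant import robot
print(robot.close_job())"
```

```text
the job is handed in; nothing more can be done
None
```

I tipped the plate over the step so its blue face is up on the bed and slid it flush along the fence, with the dot measured about 0.2 mm along the fence from the punch axis; the job was handed in at about 32 s, and no verdict was returned.

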